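# Load the dry box, latch its cover and pump the purge treadle

## Robot

A 6-joint arm with a two-finger parallel gripper is mounted at the origin on a cart in front of the work surface, level with it; the furniture and walls round the work are solid. World frame = base frame: x ahead of the robot, y to its left, z up, the work surface at z = 0. Lengths are in m, angles in rad, forces in N, time in s.
With the tool pointing down it reaches from about 0.35 to 0.775 m from the base axis. Payload 7.3 kg.
Tool frame: the origin (TCP) lies at the very end of the fingers, on their centre line; the grasp point (between the pads) lies 19 mm behind it; z points along the fingers, y is the line along which they close (so a half turn about z gives the same grasp; the last joint's range is limited). The gripper opens to 92 mm and grips with 3 to 60 N. Pads are 19 mm wide; open, the fingers measure 130 mm over their backs; the gripper's body (75 mm by 190 mm) begins 47 mm behind the grasp point.
Start: joints at [1.093, 0.342, 1.524, -0, 1.275, -0.146], TCP at [0.171, 0.496, 0.227] pointing down, gripper open.
Joint ranges: [-2.53, 2.53], [-0.77, 2.02], [0.04, 2.7], [-1, 4.14], [0.28, 2.66], [-3.11, 3.11]. Speed limits (rad/s): [2.57, 2.57, 3.14, 3.14, 3.14, 3.14].

## Interface

Orientations are given as [roll, pitch, yaw] about the fixed x, y, z axes, in that order (R = Rz(yaw) Ry(pitch) Rx(roll)).
In Python, from cell import observe, read_camera, get_calibration, hand_in, search_frame gives the robot as it stands.
- The arm moves only by the tool step_arm, never from a script. Its argument "commands" is a list of rows, each an object with "translation": the shift along the tool's x, y, z in mm, a list of three; "roll": the turn about the tool's z in rad. In form: [{"translation": [x, y, z], "roll": roll}, ...]. A call has 1 to 20 rows; each row shifts and turns the commanded pose from where the row before left it, along the tool's axes as they then stand; what a row does not reach is not made up. A row lasts 1/12 s, in which the tool goes at most 41.7 mm and 7.16 degrees, less where a joint would pass 70% of its speed; a pose out of reach is approached as far as the arm can. A call is refused whole if a number of a shift passes 41.7 or a number of a turn 0.125, either way. A call with a gripper value outside its range is refused whole. "fingers" is the opening, from 0 (shut) to 1 (fully open), set as the call begins (left out, the last holds). The fingers move at their own pace and stop on an object; "grip_force" is the grip in N (left out, the last holds). Time passes only in rows, so rows that do not move let the fingers close. It gives the time, the measured TCP pose, the force, the opening and the grip force at its end, in the units of the state.
- observe(): the state, without advancing time (a new reading comes with each control period).
- read_camera(name): name is "side" or "top"; returns the picture (480x640x3 uint8, red, green, blue); there is no depth.
- get_calibration(name): a dict with "camera_matrix" (3x3 intrinsics, pixels), "dist_coeffs" ([k1, k2, p1, p2, k3] as OpenCV has them; the pictures are not rectified), "world_from_camera" (4x4, takes a point from camera to world coordinates). Camera axes: x right, y up, looking along -z (the intrinsics and any distortion apply to the point x, -y, -z); pixel columns grow to the right and rows downward; lengths in m; the calibration is good to about 2 mm. A picture is of the moment at which its call begins. get_calibration takes no time and is no camera call.
- hand_in(): hands the job in; it is judged then, once.
Trained networks look in the newest picture that a camera, given by its name, has taken for a name from the list of things; names that differ only in an ending like _2 or _b are one class to them, and where a whole thing is asked for, a point or a joint stands for the part that bears it (a point fixed in the world has none). Each returns a list of dicts, best first, with "confidence" (0 to 1); they miss things now and then, are a little off and sometimes report something else, mostly with a low value. They report only what shows in the picture. A call takes as long as a camera call. They do not tell look-alikes from the thing itself.
- search_frame(camera, name): "at" ([x, y, z] in m, in world coordinates, good to about 4 mm: the middle of the surface that is visible of it).
The state is a dict: "time": time; "qpos": joint angles; "qvel": joint speeds; "joint_efforts": joint torques, N m; "tool_pos": TCP position; "tool_rot": TCP orientation; "contact_force": force on the tool from outside, world axes, zero at the start; "torque": the same for the moment, N m; "opening": finger opening in m; "grip_force": force on a finger pad.
Only numpy, scipy, OpenCV 4.12 (cv2) and the standard library are available. Lean on these libraries where they do the work, as an engineer would, in place of code of your own. Each camera call takes 0.05 s, during which the arm holds its last target. There are 200 camera calls.

## Task

Load every reagent bottle on the bench into the dry box: turn the small swing tab aside, lift out the metal cover plate it holds and lay it down without dropping it, and stand all the bottles upright on the floor of the box. Then lay the cover back flat in its frame, turn the tab back over it, and press the box's purge treadle right down to its stop, hold it there for about a second and let it spring back up. Leave the flask and the beaker where they stand.

Things in the scene. Friction and masses are not known exactly. Their poses are not given: they have to be found in the camera images.
- purge_box: white dry box fixed to the bench, 230 x 156 mm, 110 mm tall to the rim. Origin: centre of its underside, at bench level. Own x along its length: swing tab on the +x end; the treadle sticks out of the -x end on a black base (to x = -243 mm, 92 mm wide, 12 mm high); z up. On its -y side, away from the robot, the bench is left free for the cover (centre about x = -40, y = -185 mm)
- seat (a point): centre of the frame at ledge height, 104 mm above the box's origin, axes as the box: here the cover's origin lies when home. A 12 mm wide ledge runs round the mouth; the rim round it, 6 mm high, makes a frame of 214 (x) x 140 (y) mm, so the cover has 4 mm play on each side
- box_floor (a point): centre of the inside floor of the box, 6 mm above the box's origin, axes as the box. Inside space 190 (x) x 116 (y) mm between upright walls, 98 mm from floor to the underside of the cover
- tab_pivot (a point): pivot of the swing tab, on the ear outside the +x end: box frame (124, 0, 112) mm, axes as the box
- tab_post (a point): centre of the top of the black round finger post of the tab; the post is 14 mm in diameter and 24 mm tall, upright, standing on the 5 mm thick, 16 mm wide aluminium tab 42 mm from the pivot (top 141 mm above the bench)
- tab (a joint): angle of the swing tab in rad about the upright pivot, 0 to 1.75: 0 points to the box's -x, its end 25 mm over the cover's edge and 2 mm above it; it grows counter-clockwise seen from above, the post then moving to the box's -y; clear of the cover from about 1.2. It stays where it is left (light friction, about 1 N at the post)
- cover: aluminium cover plate 206 (x) x 132 (y) x 6 mm, 0.25 kg, loose, with a black bow handle on top. Origin: centre of its underside; z up; x along its length. At the start it is home in the frame, x along the box's x; turned by 180 degrees it fits as well
- handle (a point): centre of the bow handle's bar, 36 mm above the cover's underside; the bar runs along the cover's y, 80 mm long, 12 mm wide (x) and 12 mm tall, its top 42 mm and its underside 30 mm above the cover's underside; stands on two legs at y = -35 and +35 mm
- treadle (a joint): angle in rad the treadle has been pressed, 0 (up) to 0.26 (at its stop); sprung, it needs about 4 N at the pad to start and 8 to 9 N at the stop and comes back by itself
- treadle_pad (a point): centre of the top of the ribbed rubber pad (46 x 60 mm) on the free end of the treadle, an aluminium plate 114 x 76 mm hinged near the box's -x end and rising 0.30 rad away from it; the pad lies 85 mm from the hinge line horizontally, 61 mm above the bench when up, and sinks about 23 mm to the stop, straight down as near as matters
- bottle_a: clear glass reagent bottle, 55 mm in diameter, 93 mm tall, 0.09 kg, with a narrower neck and flat stopper (36 mm wide, from 66 to 92 mm up) tied on, to be gripped by the neck with the fingertips about 70 mm up; origin at the centre of its underside, z up. Two or three of the three bottles are present
- bottle_b: clear glass reagent bottle, 55 mm in diameter, 93 mm tall, 0.09 kg, with a narrower neck and flat stopper (36 mm wide, from 66 to 92 mm up) tied on, to be gripped by the neck with the fingertips about 70 mm up; origin at the centre of its underside, z up. Two or three of the three bottles are present
- bottle_c: clear glass reagent bottle, 55 mm in diameter, 93 mm tall, 0.09 kg, with a narrower neck and flat stopper (36 mm wide, from 66 to 92 mm up) tied on, to be gripped by the neck with the fingertips about 70 mm up; origin at the centre of its underside, z up. Two or three of the three bottles are present
- clamp_tip (a point): foremost point of the jaws of the clamp on the retort stand, fixed furniture, 300 mm above the bench; hand and wrist must keep clear of it
- flask: stoppered conical flask, 64 mm wide, 106 mm tall, a bystander, origin under its centre
- beaker: glass beaker, 56 mm wide, 69 mm tall, a bystander, origin under its centre
There are look-alikes about, which are no part of the job. What is shaped like the bottle_c but brown is not meant.

How it is judged:
By the outcome, as a careful person would: the job done as asked, in the order asked, and still so for the second after the job is handed in, with the robot touching nothing.
Of bottle_a, bottle_b, bottle_c only 2 to 3 are there at a start; the rules pass over those that are not, and their reading is None.
At some moment in a run one of cover may be knocked a few centimetres aside while the robot is not near it.
It also fails if it takes over 200 s, if anything falls off the work surface, if the arm or the gripper's body presses on something with over 40 N, if the wrist force passes 120 N, or if a joint passes its speed limit or range.

## Working session

There is one attempt and no reset: what is moved stays moved. The work goes in short steps, Python scripts to look and compute and a tool call to move; the robot and the scene stay as the last step left them, time stands still between calls to the robot, and variables do not carry over. Pictures are saved under pics/ and viewed, at most 14 in all, crops included, and the job is handed in when it is done.

Besides the shell and the picture viewer there is one more tool, called after "Request:" as name(argument=value, ...) on one line, values as JSON. step_arm: Moves the arm, as the interface text tells. Its arguments: {"type":"object","properties":{"commands":{"type":"array"},"fingers":{"type":"number"},"grip_force":{"type":"number"}},"required":["commands"]}

```bash
ls; mkdir -p pics
cat > h.py <<'E'
import numpy as np,cv2
from cell import *
def snap(c,fn=None):
    im=read_camera(c)
    if fn: cv2.imwrite('pics/'+fn,im[:,:,::-1])
    return im
def px(c,P):
    k=get_calibration(c);T=np.linalg.inv(np.array(k['world_from_camera']))
    p=np.atleast_2d(P)@T[:3,:3].T+T[:3,3];p=p*[1,-1,-1]
    return cv2.projectPoints(p,np.zeros(3),np.zeros(3),np.array(k['camera_matrix']),np.array(k['dist_coeffs'],float))[0][:,0]
def w(c,uv,z):
    k=get_calibration(c);T=np.array(k['world_from_camera'])
    n=cv2.undistortPoints(np.array(uv,float).reshape(-1,1,2),np.array(k['camera_matrix']),np.array(k['dist_coeffs'],float))[:,0]
    d=np.c_[n[:,0],-n[:,1],-np.ones(len(n))]@T[:3,:3].T
    o=T[:3,3];return o+d*((z-o[2])/d[:,2])[:,None]
E
python3 - <<'E'
from h import *
np.set_printoptions(precision=4,suppress=True)
snap('top','t0.png');snap('side','s0.png')
for c in('top','side'):
    print(c,np.array(get_calibration(c)['world_from_camera'])[:3,3])
    for n in['purge_box','cover','handle','tab_post','treadle_pad','bottle_a','flask','beaker','clamp_tip']:
        for r in search_frame(c,n):print(n,np.round(r['at'],4),round(r['confidence'],2),px(c,r['at'])[0].round())
s=observe();print(s)
E
```

```text
pics
top [0.275  0.2755 1.4992]
purge_box [0.521  0.078  0.0916] 0.63 [401. 240.]
cover [0.464  0.1743 0.1099] 0.66 [362. 261.]
cover [0.519  0.0771 0.0907] 0.35 [402. 241.]
cover [0.5573 0.0188 0.0485] 0.17 [422. 229.]
handle [0.4609 0.1721 0.1123] 0.81 [363. 262.]
tab_post [0.405  0.2573 0.122 ] 0.52 [327. 284.]
treadle_pad [0.5642 0.017  0.0547] 0.58 [423. 226.]
bottle_a [0.5193 0.4652 0.0634] 0.72 [245. 239.]
bottle_a [0.4437 0.3868 0.0536] 0.69 [275. 270.]
bottle_a [0.3657 0.3386 0.0601] 0.67 [293. 302.]
flask [0.5226 0.5701 0.0361] 0.92 [205. 238.]
flask [0.4457 0.3845 0.0566] 0.42 [276. 269.]
beaker [0.4343 0.543  0.0165] 0.89 [215. 274.]Traceback (most recent call last):
  File "<stdin>", line 7, in <module>
ValueError: it knows: beaker, bottle, box_floor, cover, flask, handle, purge_box, seat, tab, tab_pivot, tab_post, treadle, treadle_pad
```

Run:
```python
from h import *
np.set_printoptions(precision=4,suppress=True)
for c in('side',):
    print(c,np.array(get_calibration(c)['world_from_camera'])[:3,3])
    for n in['purge_box','cover','handle','tab_post','treadle_pad','tab_pivot','seat','bottle_a']:
        for r in search_frame(c,n):print(n,np.round(r['at'],4),round(r['confidence'],2),px(c,r['at'])[0].round())
for n in['tab_pivot','seat']:
        for r in search_frame('top',n):print(n,np.round(r['at'],4),round(r['confidence'],2),px('top',r['at'])[0].round())
print(observe())
```

```text
side [0.3109 1.24   0.9063]
purge_box [0.4458 0.2439 0.0694] 0.6 [341. 280.]
purge_box [0.4155 0.2524 0.1176] 0.27 [355. 267.]
cover [0.4611 0.1784 0.1137] 0.64 [340. 247.]
handle [0.4568 0.183  0.1087] 0.75 [341. 250.]
tab_post [0.4152 0.2544 0.118 ] 0.56 [355. 268.]
tab_pivot [0.4472 0.2461 0.0693] 0.89 [341. 281.]
tab_pivot [0.4567 0.1833 0.1088] 0.33 [341. 250.]
seat [0.4492 0.246  0.0716] 0.98 [340. 280.]
bottle_a [0.3656 0.3579 0.0505] 0.97 [370. 326.]
bottle_a [0.4466 0.4046 0.0561] 0.72 [329. 334.]
bottle_a [0.5247 0.4864 0.055 ] 0.6 [282. 358.]
tab_pivot [0.5185 0.0699 0.088 ] 0.67 [405. 241.]
{'time': 1.0, 'qpos': array([ 1.093 ,  0.342 ,  1.5241, -0.    ,  1.2754, -0.146 ]), 'qvel': array([ 0.0007, -0.    , -0.0002, -0.0014,  0.0002, -0.0009]), 'joint_efforts': array([ -0.0008, -43.1134, -24.4476,   0.0717,   0.0482,  -0.    ]), 'tool_pos': array([0.171 , 0.4964, 0.2267]), 'tool_rot': array([3.1415, 0.    , 2.8098]), 'contact_force': array([-0.1414, -0.5374, -0.634 ]), 'torque': array([ 0.0182, -0.03  ,  0.0037]), 'grip_force': 0.0, 'opening': 0.09167541368687811}
```

View pics/t0.png

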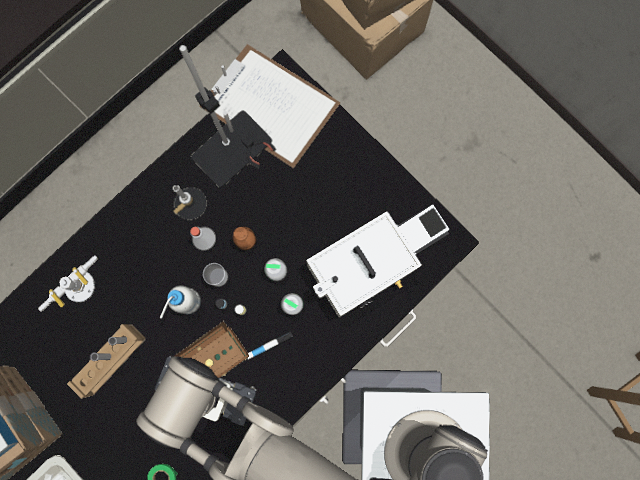

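View pics/s0.png

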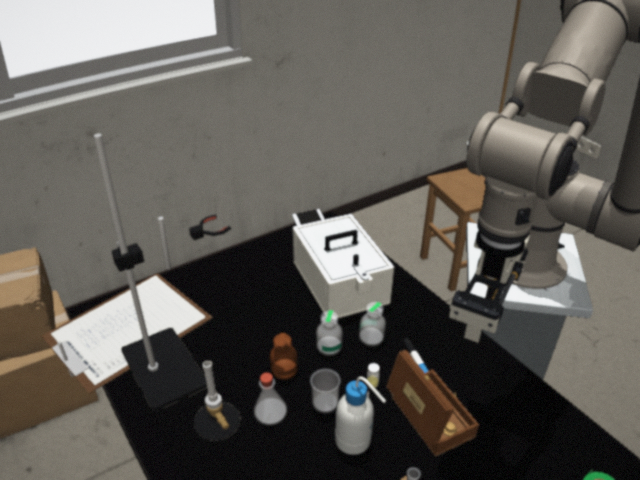

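The top view shows the box at px (365,263) with the tab and post at (322,288)/(334,280) and the pad at (432,222). There are two clear bottles with green marks, at (275,269) and (291,303). The brown look-alike is at (245,238). Other things to rule out are the flask with the red stopper (203,238), the beaker (215,274), and the wash bottle (183,299). The clamp jaws are near (265,155).

Run:
```python
import cv2
im=cv2.imread('pics/t0.png');c=im[195:330,255:455];cv2.imwrite('pics/t0c.png',cv2.resize(c,None,fx=4,fy=4,interpolation=cv2.INTER_CUBIC))
```

```text
(no output)
```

View pics/t0c.png

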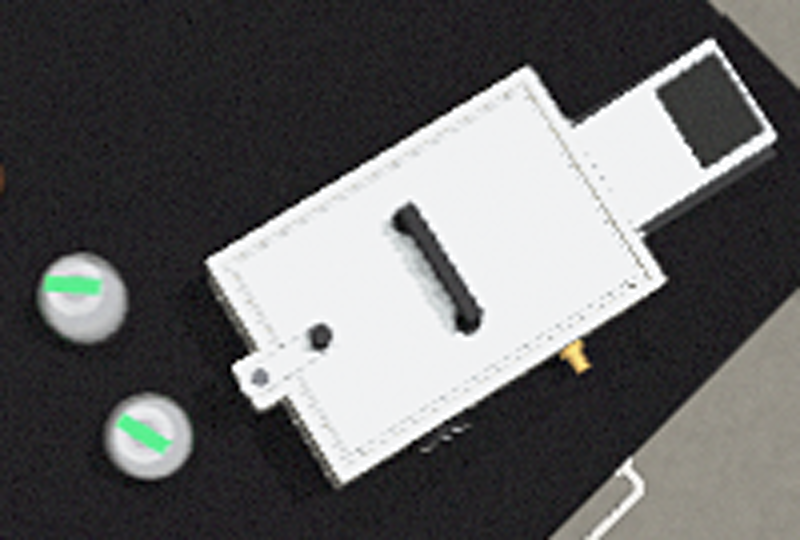

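```bash
cat > fit.py <<'E'
from h import *
from scipy.optimize import least_squares
np.set_printoptions(precision=4,suppress=True)
c2=lambda L:(np.array(L,float)+.5)/4-.5+[255,195]
B=np.array([[115,-78,110],[-115,-78,110],[-115,78,110],[115,78,110],[82,0,141],[124,0,115],[0,35,42+104],[0,-35,146]])/1e3
U=c2([(207,262),(529,68),(665,280),(342,487),(320,335),(260,377),(468,320),(405,215)])
def tow(p,P):
    c,s=np.cos(p[2]),np.sin(p[2]);return P@np.array([[c,s,0],[-s,c,0],[0,0,1]])+[p[0],p[1],0]
r=least_squares(lambda p:(px('top',tow(p,B))-U).ravel(),[.47,.16,2.15],loss='soft_l1')
p=r.x;print('box',p,np.degrees(p[2]));print((px('top',tow(p,B))-U))
for n,P in dict(pivot=[124,0,112],post=[82,0,141],handle=[0,0,140],pad=[-115-85+0,0,61],park=[-40,-185,0]).items():print(n,tow(p,np.array([P])/1e3)[0])
print('bottles stopper top',w('top',c2([(73,287),(144,435)]),.0925),'body',w('top',c2([(83,298),(149,436)]),.055))
print('jaw',w('top',[(271,153)],.3))
print('side px of post, handle, stopper tops',px('side',tow(p,B[[4]]) ),px('side',tow(p,np.array([[0,0,.146]]))))
for q in w('top',c2([(73,287),(144,435)]),.0925):print(px('side',q))
E
python3 fit.py
python3 - <<'E'
import cv2
im=cv2.imread('pics/s0.png');c=im[180:380,180:410];cv2.imwrite('pics/s0c.png',cv2.resize(c,None,fx=3,fy=3,interpolation=cv2.INTER_CUBIC))
E
```

```text
box [0.4599 0.1718 2.1417] 122.7077809296218
[[-0.9037 -0.1254]
 [-0.425  -0.4727]
 [ 0.3848  0.8718]
 [-0.4098 -0.4093]
 [ 0.0452  0.8836]
 [-0.3858  0.7201]
 [ 1.0323 -1.1107]
 [ 0.8552 -0.2652]]
pivot [0.3929 0.2761 0.112 ]
post [0.4156 0.2408 0.141 ]
handle [0.4599 0.1718 0.14  ]
pad [0.5679 0.0035 0.061 ]
park [0.6372 0.2381 0.    ]
bottles stopper top [[0.4483 0.3896 0.0925]
 [0.3601 0.3438 0.0925]] body [[0.4462 0.3861 0.055 ]
 [0.3618 0.3426 0.055 ]]
jaw [[0.6665 0.386  0.3   ]]
side px of post, handle, stopper tops [[356.359 255.636]] [[341.3803 233.5702]]
[[329.2877 316.0696]]
[[374.8671 306.84  ]]
```

View pics/s0c.png

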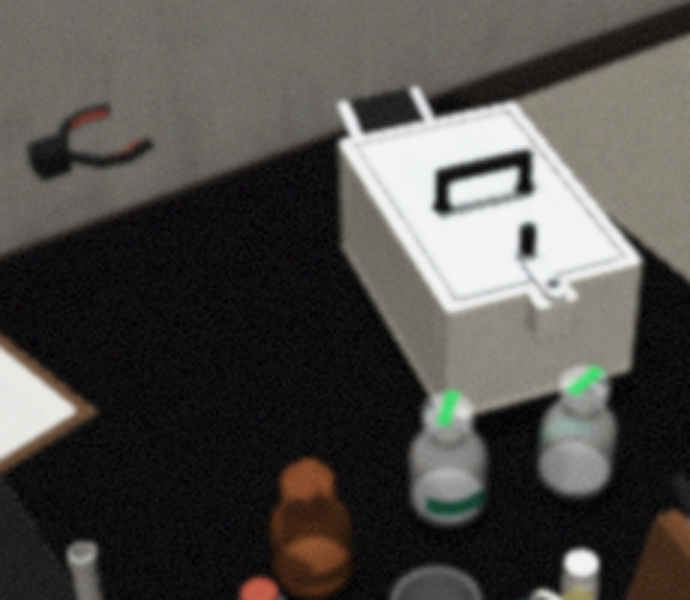

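The pose fit agrees with the side view: post (356,256), handle (341,233), stoppers (330,316) and (376,306). The two targets are the clear bottles with green marks at (.448,.388) and (.361,.343). The brown one is not meant. First I'll turn the tool to the box axes (tool x = box x, tool y = -box y) and go to the tab post.

Request:
step_arm(commands=[{"translation": [0, 0, 0], "roll": 0.111}, {"translation": [0, 0, 0], "roll": 0.111}, {"translation": [0, 0, 0], "roll": 0.111}, {"translation": [0, 0, 0], "roll": 0.111}, {"translation": [0, 0, 0], "roll": 0.112}, {"translation": [0, 0, 0], "roll": 0.112}, {"translation": [-29, 5.7, 0], "roll": 0}, {"translation": [-29, 5.7, 0], "roll": 0}, {"translation": [-29, 5.7, 0], "roll": 0}, {"translation": [-29, 5.7, 0], "roll": 0}, {"translation": [-29, 5.7, 0], "roll": 0}, {"translation": [-29, 5.7, 0], "roll": 0}, {"translation": [-29, 5.7, 0], "roll": 0}, {"translation": [-29, 5.7, 0], "roll": 0}, {"translation": [-29, 5.7, 0], "roll": 0}, {"translation": [-29, 5.7, 0], "roll": 0}, {"translation": [-29, 5.7, 0], "roll": 0}, {"translation": [-28, 5.7, 0], "roll": 0}, {"translation": [0, 0, 0], "roll": 0}, {"translation": [0, 0, 0], "roll": 0}], fingers=0.4, grip_force=10)

```text
time: 2.67
tool_pos: [0.4168, 0.2405, 0.2266]
tool_rot: [-3.141, -0.0, 2.139]
contact_force: [-0.1, 0.0, -0.0]
opening: 0.0369
grip_force: 0.0
```

```bash
cat > d.py <<'E'
import sys
from h import *
np.set_printoptions(precision=4,suppress=True)
P=np.array([.4599,.1718]);Y=2.1417
def tobox(q):
    d=np.array(q[:2])-P;c,s=np.cos(Y),np.sin(Y);return np.array([c*d[0]+s*d[1],-s*d[0]+c*d[1]])*1e3
if __name__=='__main__':
    s=observe();print('t',s['time'],'box mm',tobox(s['tool_pos']),s['tool_pos'][2]*1e3,'yaw',s['tool_rot'],'F',s['contact_force'],s['opening'],s['grip_force'],s['qpos'])
E
python3 d.py;python3 - <<'E'
from d import *
c2=lambda L:(np.array(L,float)+.5)/4-.5+[255,195]
print('pad',[tobox(q) for q in w('top',c2([(711,110)]),.061)],'bottles',tobox([.4475,.388]),tobox([.361,.343]))
print(px('side',[.6665,.386,.3]))
E
```

```text
t 2.6667 box mm [81.1157 -0.8667] 226.60029238668193 yaw [-3.1415 -0.0003  2.1388] F [-0.1378  0.0013 -0.0442] 0.03694772732628085 0.0 [ 0.3638  0.2621  1.6391  0.0003  1.2406 -0.2043]
pad [array([-209.765 ,   -0.1186])] bottles [ 188.6144 -106.3994] [197.4947  -9.2995]
[[217.9894 218.754 ]]
```

Request:
step_arm(commands=[{"translation": [0, 0, 26], "roll": 0}, {"translation": [0, 0, 26], "roll": 0}, {"translation": [0, 0, 26], "roll": 0}, {"translation": [1, -1, 25], "roll": 0}, {"translation": [0, 0, 0], "roll": 0}, {"translation": [0, 0, 0], "roll": 0}])

```text
time: 3.17
tool_pos: [0.4135, 0.2423, 0.1234]
tool_rot: [-3.139, -0.001, 2.143]
contact_force: [0.1, -0.9, -0.2]
opening: 0.0368
grip_force: 0.0
```

Request:
step_arm(commands=[{"translation": [0, 0, 0], "roll": 0}, {"translation": [0, 0, 0], "roll": 0}, {"translation": [0, 0, 0], "roll": 0}, {"translation": [0, 0, 0], "roll": 0}, {"translation": [0, 0, 0], "roll": 0}, {"translation": [0, 0, 0], "roll": 0}], fingers=0, grip_force=8)

```text
time: 3.67
tool_pos: [0.4159, 0.2422, 0.1248]
tool_rot: [3.138, 0.0, 2.142]
contact_force: [2.7, 1.1, 4.9]
opening: 0.0134
grip_force: 8.0
```

Request:
step_arm(commands=[{"translation": [0.3, 5, 0], "roll": 0}, {"translation": [1, 5.2, 0], "roll": 0}, {"translation": [1.6, 5, 0], "roll": 0}, {"translation": [2.2, 4.7, 0], "roll": 0}, {"translation": [2.8, 4.4, 0], "roll": 0}, {"translation": [3.4, 4.1, 0], "roll": 0}, {"translation": [3.8, 3.6, 0], "roll": 0}, {"translation": [4.2, 3.1, 0], "roll": 0}, {"translation": [4.6, 2.6, 0], "roll": 0}, {"translation": [4.9, 2, 0], "roll": 0}, {"translation": [5.1, 1.4, 0], "roll": 0}, {"translation": [5.1, 0.7, 0], "roll": 0}, {"translation": [4, 0, 0], "roll": 0}, {"translation": [0, 0, 0], "roll": 0}])

```text
time: 4.83
tool_pos: [0.4271, 0.302, 0.1238]
tool_rot: [3.139, -0.001, 2.142]
contact_force: [4.7, 2.9, -0.6]
opening: 0.0136
grip_force: 8.0
```

```bash
python3 d.py
```

```text
t 4.8333 box mm [127.2534 -42.7174] 123.84478840520784 yaw [ 3.1388 -0.0006  2.1424] F [ 4.6784  2.8631 -0.588 ] 0.013643555451905794 7.9999809712171555 [ 0.4683  0.4437  1.6775  0.001   1.0177 -0.1038]
```

Request:
step_arm(commands=[{"translation": [0, 0, 0], "roll": 0}, {"translation": [0, 0, 0], "roll": 0}, {"translation": [0, 0, -15], "roll": 0}, {"translation": [0, 0, -30], "roll": 0}, {"translation": [0, 0, -30], "roll": 0}, {"translation": [-25, -8.6, -10], "roll": 0}, {"translation": [-25, -8.6, 0], "roll": 0}, {"translation": [-25, -8.6, 0], "roll": 0}, {"translation": [-26, -8.6, 0], "roll": 0}, {"translation": [-26, -8.6, 0], "roll": 0}, {"translation": [0, 0, 0], "roll": 0.12}, {"translation": [0, 0, 0], "roll": 0.12}, {"translation": [0, 0, 0], "roll": 0.12}, {"translation": [0, 0, 0], "roll": 0.12}, {"translation": [0, 0, 0], "roll": 0.12}, {"translation": [0, 0, 0], "roll": 0.12}, {"translation": [0, 0, 0], "roll": 0.12}, {"translation": [0, 0, 0], "roll": 0.12}, {"translation": [0, 0, 0], "roll": 0.12}, {"translation": [0, 0, 0], "roll": 0.12}], fingers=0.4)

```text
time: 6.5
tool_pos: [0.4583, 0.1702, 0.2084]
tool_rot: [-3.14, 0.001, 0.935]
contact_force: [-0.3, -0.6, 0.0]
opening: 0.0366
grip_force: 0.0
```

Request:
step_arm(commands=[{"translation": [0, 0, 0], "roll": 0.12}, {"translation": [0, 0, 0], "roll": 0.12}, {"translation": [0, 0, 0], "roll": 0.12}, {"translation": [0, 0, 0], "roll": 0.01}, {"translation": [0, 0, 0], "roll": 0}, {"translation": [0, 0, 0], "roll": 0}])

```text
time: 7.0
tool_pos: [0.4587, 0.1703, 0.2086]
tool_rot: [-3.141, 0.001, 0.575]
contact_force: [-0.0, 0.1, -0.0]
opening: 0.0366
grip_force: 0.0
```

```bash
python3 d.py; python3 -c "
from d import *
for c in('side','top'):
    snap(c,'a_'+c+'.png')
    for n in('cover','handle','tab_post'):
        for r in search_frame(c,n)[:2]:print(c,n,tobox(r['at']),r['at'][2],r['confidence'])
import cv2
im=cv2.imread('pics/a_side.png')[180:380,260:460];cv2.imwrite('pics/a_c.png',cv2.resize(im,None,fx=3,fy=3))
"
```

```text
t 7.0 box mm [-0.6308  1.7888] 208.56664650619524 yaw [-3.1411  0.0007  0.575 ] F [-0.0037  0.0977 -0.0248] 0.036580604020873694 0.0 [0.1986 0.2937 1.6475 0.0002 1.2012 1.1943]
side cover [10.9322 -6.6646] 0.1118 0.8
side handle [13.9058 -5.3655] 0.1083 0.66
side handle [ 71.2126 -29.5726] 0.0702 0.65
side tab_post [120.0509 -33.8414] 0.1212 0.73
top cover [34.7667  9.1659] 0.1101 0.75
top handle [31.2219  8.8279] 0.1106 0.76
top tab_post [119.6955 -17.9253] 0.1182 0.53
```

View pics/a_c.png

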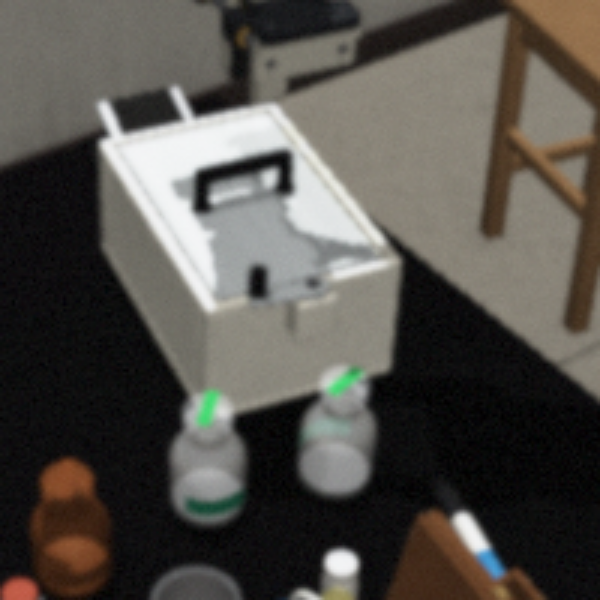

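The tab is aside: the post at crop (258,280) is over the frame corner, off the cover. The cover is still home, so I go down to the handle.

Request:
step_arm(commands=[{"translation": [1.8, 0, 20], "roll": 0}, {"translation": [0, 0, 25], "roll": 0}, {"translation": [0, 0, 25], "roll": 0}, {"translation": [0, 0, 16], "roll": 0}, {"translation": [0, 0, 0], "roll": 0}, {"translation": [0, 0, 0], "roll": 0}])

```text
time: 7.9
tool_pos: [0.4604, 0.1713, 0.1225]
tool_rot: [-3.141, 0.001, 0.572]
contact_force: [1.0, -0.6, 0.4]
opening: 0.0369
grip_force: 0.0
```

Request:
step_arm(commands=[{"translation": [0, 0, 0], "roll": 0}, {"translation": [0, 0, 0], "roll": 0}, {"translation": [0, 0, 0], "roll": 0}, {"translation": [0, 0, 0], "roll": 0}, {"translation": [0, 0, 0], "roll": 0}, {"translation": [0, 0, 0], "roll": 0}], fingers=0, grip_force=35)

```text
time: 8.4
tool_pos: [0.4611, 0.1714, 0.1235]
tool_rot: [3.141, -0.001, 0.572]
contact_force: [-0.4, -0.6, 5.3]
opening: 0.0119
grip_force: 35.0
```

```bash
python3 d.py
```

```text
t 8.4 box mm [-0.9774 -0.7628] 123.49795437360896 yaw [ 3.141  -0.0014  0.5718] F [-0.4477 -0.5861  5.3188] 0.011946730928290602 35.00088572502136 [ 0.2     0.395   1.7614 -0.      0.9837  1.199 ]
```

Request:
step_arm(commands=[{"translation": [0, 0, -3], "roll": 0}, {"translation": [0, 0, -6], "roll": 0}, {"translation": [0, 0, -9], "roll": 0}, {"translation": [0, 0, -12], "roll": 0}, {"translation": [0, 0, -12], "roll": 0}, {"translation": [0, 0, -10], "roll": 0}, {"translation": [0, 0, -8], "roll": 0}, {"translation": [10, 2, 0], "roll": 0}, {"translation": [15, 3, 0], "roll": 0}, {"translation": [18, 5, 0], "roll": 0}, {"translation": [18, 5, 0], "roll": 0}, {"translation": [18, 5, 0], "roll": 0}, {"translation": [18, 5, 0], "roll": 0}, {"translation": [18, 4, 0], "roll": 0}, {"translation": [18, 4, 0], "roll": 0}, {"translation": [18, 3, 0], "roll": 0}, {"translation": [16, 2, 0], "roll": 0}, {"translation": [12, 1, 0], "roll": 0}, {"translation": [6, 0, 0], "roll": 0}, {"translation": [0, 0, 0], "roll": 0}])

```text
time: 10.07
tool_pos: [0.6377, 0.2391, 0.1821]
tool_rot: [-3.141, 0.0, 0.572]
contact_force: [-1.2, 0.2, -3.5]
opening: 0.0115
grip_force: 35.0
```

```bash
python3 d.py;python3 -c "
from d import *
snap('side','b_side.png')"
```

```text
t 10.0667 box mm [ -39.4233 -185.9726] 182.14524608863968 yaw [-3.1412  0.0005  0.5721] F [-1.2269  0.1969 -3.4666] 0.01151539501380513 34.9994820356369 [0.2463 0.6686 1.0992 0.0002 1.3744 1.2449]
```

View pics/b_side.png

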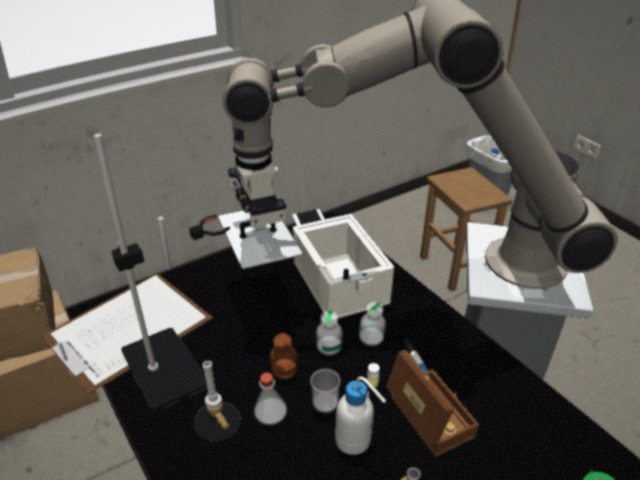

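The cover hangs level in the grip at (265,240) and the box at (343,265) is open. The clamp jaws at (215,228) are clear, so I lower the cover.

Request:
step_arm(commands=[{"translation": [0, 0, 6], "roll": 0}, {"translation": [0, 0, 12], "roll": 0}, {"translation": [0, 0, 18], "roll": 0}, {"translation": [0, 0, 20], "roll": 0}, {"translation": [0, 0, 20], "roll": 0}, {"translation": [0, 0, 20], "roll": 0}, {"translation": [0, 0, 20], "roll": 0}, {"translation": [0, 0, 16], "roll": 0}, {"translation": [0, 0, 10], "roll": 0}, {"translation": [0, 0, 7], "roll": 0}, {"translation": [0, 0, 4], "roll": 0}, {"translation": [0, 0, 3], "roll": 0}, {"translation": [0, 0, 2], "roll": 0}, {"translation": [0, 0, 2], "roll": 0}, {"translation": [0, 0, 0], "roll": 0}])

```text
time: 11.37
tool_pos: [0.6374, 0.2387, 0.023]
tool_rot: [3.141, -0.001, 0.572]
contact_force: [0.2, -0.5, -2.2]
opening: 0.0115
grip_force: 35.0
```

```bash
python3 d.py
```

```text
t 11.3667 box mm [ -39.6187 -185.5473] 22.99519111861302 yaw [ 3.1415 -0.0005  0.5718] F [ 0.164  -0.4834 -2.177 ] 0.011472746527544726 34.99946594238281 [0.2458 0.8175 1.2705 0.0001 1.0531 1.2448]
```

Request:
step_arm(commands=[{"translation": [0, 0, 1], "roll": 0}, {"translation": [0, 0, 1], "roll": 0}, {"translation": [0, 0, 1], "roll": 0}, {"translation": [0, 0, 0.5], "roll": 0}, {"translation": [0, 0, 0], "roll": 0}, {"translation": [0, 0, 0], "roll": 0}])

```text
time: 11.87
tool_pos: [0.6374, 0.2387, 0.0196]
tool_rot: [3.142, -0.0, 0.572]
contact_force: [-1.0, -0.3, -0.5]
opening: 0.0116
grip_force: 35.0
```

Request:
step_arm(commands=[{"translation": [0, 0, 0], "roll": 0}, {"translation": [0, 0, 0], "roll": 0}, {"translation": [0, 0, 0], "roll": 0}, {"translation": [0, 0, -10], "roll": 0}, {"translation": [0, 0, -20], "roll": 0}, {"translation": [0, 0, -35], "roll": 0}, {"translation": [0, 0, -35], "roll": 0}, {"translation": [0, 0, -35], "roll": 0}, {"translation": [0, 0, -35], "roll": 0}, {"translation": [0, 0, -10], "roll": 0}, {"translation": [-8, -23, 0], "roll": 0}, {"translation": [-8, -23, 0], "roll": 0}, {"translation": [-8, -23, 0], "roll": 0}, {"translation": [-8, -23, 0], "roll": 0}, {"translation": [-8, -23, 0], "roll": 0}, {"translation": [-8, -23, 0], "roll": 0}, {"translation": [-8, -23, 0], "roll": 0}, {"translation": [-8, -23, 0], "roll": 0}, {"translation": [-8, -23, 0], "roll": 0}, {"translation": [-7, -21, 0], "roll": 0}], fingers=0.4)

```text
time: 13.53
tool_pos: [0.4462, 0.3884, 0.1997]
tool_rot: [-3.141, -0.0, 0.572]
contact_force: [0.4, -0.3, 0.7]
opening: 0.0369
grip_force: 0.0
```

Request:
step_arm(commands=[{"translation": [0, 0, 0], "roll": -0.12}, {"translation": [0, 0, 0], "roll": -0.12}, {"translation": [0, 0, 0], "roll": -0.12}, {"translation": [0, 0, 0], "roll": -0.12}, {"translation": [0, 0, 0], "roll": -0.12}, {"translation": [0, 0, 0], "roll": -0.12}, {"translation": [0, 0, 0], "roll": -0.12}, {"translation": [0, 0, 0], "roll": -0.12}, {"translation": [0, 0, 0], "roll": -0.12}, {"translation": [0, 0, 0], "roll": -0.12}, {"translation": [0, 0, 0], "roll": -0.12}, {"translation": [0, 0, 0], "roll": -0.12}, {"translation": [0, 0, 0], "roll": -0.12}, {"translation": [0, 0, 0], "roll": -0.01}, {"translation": [0, 0, 0], "roll": 0}], fingers=0.65, grip_force=15)

```text
time: 14.78
tool_pos: [0.4474, 0.3876, 0.1995]
tool_rot: [3.141, -0.0, 2.139]
contact_force: [0.2, -0.0, 0.7]
opening: 0.0594
grip_force: 0.0
```

```bash
python3 d.py; python3 -c "
from d import *
snap('side','c_side.png')
for c in ('side','top'):
    for n in('cover','handle','bottle_a'):
        for r in search_frame(c,n):print(c,n,tobox(r['at']),r['at'],r['confidence'])"
```

```text
t 14.7833 box mm [ 188.3377 -106.1614] 199.50363448526187 yaw [ 3.1412 -0.0001  2.139 ] F [ 0.2439 -0.0355  0.6629] 0.05938912225633839 0.0 [0.5844 0.4859 1.3743 0.0001 1.281  0.0162]
side cover [  -3.5386 -153.1801] [0.5907, 0.2516, 0.0086] 0.72
side handle [  -1.5794 -154.2007] [0.5905, 0.2538, 0.0061] 0.73
side bottle_a [ 231.5476 -224.4161] [0.5236, 0.4879, 0.0541] 0.92
side bottle_a [208.2779 -18.6018] [0.363, 0.3571, 0.0492] 0.75
side bottle_a [ 201.3026 -116.8065] [0.4494, 0.4043, 0.0558] 0.74
top cover [34.7667  9.1659] [0.4334, 0.1961, 0.1101] 0.75
top handle [31.2219  8.8279] [0.4356, 0.1933, 0.1106] 0.76
top bottle_a [190.1411 -10.7567] [0.3662, 0.3376, 0.0626] 0.95
top bottle_a [ 214.9203 -205.8934] [0.517, 0.4639, 0.0627] 0.85
top bottle_a [ 188.474  -101.4365] [0.4434, 0.3852, 0.0549] 0.6
```

View pics/c_side.png

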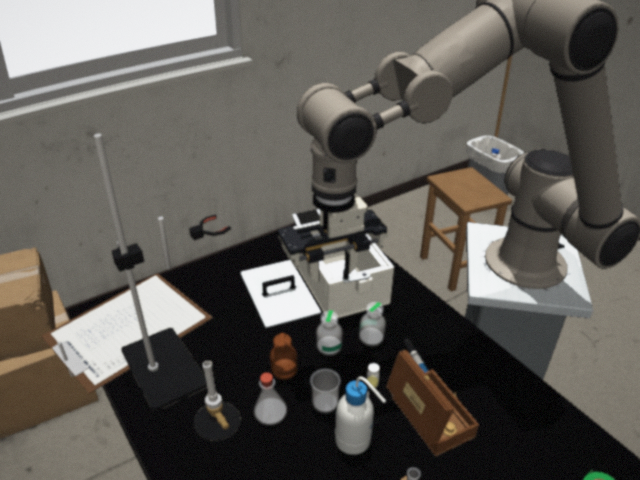

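The cover lies flat beside the box at (280,290), and both bottles stand below the hand. I pick up bottle 1.

Request:
step_arm(commands=[{"translation": [0, 0, 25], "roll": 0}, {"translation": [0, 0, 30], "roll": 0}, {"translation": [0, 0, 30], "roll": 0}, {"translation": [0, 0, 20], "roll": 0}, {"translation": [0, 0, 14], "roll": 0}, {"translation": [0, 0, 9], "roll": 0}, {"translation": [0, 0, 0], "roll": 0}, {"translation": [0, 0, 0], "roll": 0}])

```text
time: 15.8
tool_pos: [0.4477, 0.3878, 0.0715]
tool_rot: [3.141, -0.0, 2.142]
contact_force: [0.6, 1.3, 0.1]
opening: 0.06
grip_force: 0.0
```

Request:
step_arm(commands=[{"translation": [0, 0, 0], "roll": 0}, {"translation": [0, 0, 0], "roll": 0}, {"translation": [0, 0, 0], "roll": 0}, {"translation": [0, 0, 0], "roll": 0}, {"translation": [0, 0, 0], "roll": 0}, {"translation": [0, 0, 0], "roll": 0}], fingers=0)

```text
time: 16.3
tool_pos: [0.4482, 0.3881, 0.072]
tool_rot: [3.139, -0.0, 2.142]
contact_force: [1.1, 0.4, 2.9]
opening: 0.0354
grip_force: 14.9
```

```bash
python3 d.py
```

```text
t 16.3 box mm [ 188.3305 -107.0233] 72.03894055028086 yaw [ 3.1393 -0.      2.1418] F [1.0994 0.3827 2.913 ] 0.035390709343765696 14.858510732883587 [0.5845 0.6188 1.5258 0.     0.9946 0.0134]
```

Request:
step_arm(commands=[{"translation": [0, 0, -8], "roll": 0}, {"translation": [0, 0, -22], "roll": 0}, {"translation": [0, 0, -30], "roll": 0}, {"translation": [0, 0, -35], "roll": 0}, {"translation": [0, 0, -35], "roll": 0}, {"translation": [0, 0, -20], "roll": 0}, {"translation": [-15, 0, 0], "roll": 0}, {"translation": [-25, 0, 0], "roll": 0}, {"translation": [-30, 0, 0], "roll": 0}, {"translation": [-30, 0, 0], "roll": 0}, {"translation": [-30, 0, 0], "roll": 0}, {"translation": [-30, 0, 0], "roll": 0}, {"translation": [-30, -10, 0], "roll": 0}, {"translation": [-25, -18, 0], "roll": 0}, {"translation": [-18, -25, 0], "roll": 0}, {"translation": [0, -25, 0], "roll": 0}, {"translation": [0, -19, 0], "roll": 0}, {"translation": [0, -10, 0], "roll": 0}, {"translation": [0, 0, 0], "roll": 0}, {"translation": [0, 0, 0], "roll": 0}])

```text
time: 17.97
tool_pos: [0.4834, 0.1337, 0.2218]
tool_rot: [3.141, 0.0, 2.141]
contact_force: [0.3, 0.4, -1.2]
opening: 0.0353
grip_force: 14.3
```

```bash
python3 d.py
```

```text
t 17.9667 box mm [-44.7149   0.8299] 221.76168913536227 yaw [3.141  0.0001 2.1413] F [ 0.3488  0.365  -1.1678] 0.035308515151344956 14.33244550600648 [ 0.1169  0.303   1.5955  0.0002  1.2425 -0.4537]
```

Request:
step_arm(commands=[{"translation": [0, 0, 10], "roll": 0}, {"translation": [0, 0, 20], "roll": 0}, {"translation": [0, 0, 25], "roll": 0}, {"translation": [0, 0, 25], "roll": 0}, {"translation": [0, 0, 22], "roll": 0}, {"translation": [0, 0, 17], "roll": 0}, {"translation": [0, 0, 10], "roll": 0}, {"translation": [0, 0, 7], "roll": 0}, {"translation": [0, 0, 4], "roll": 0}, {"translation": [0, 0, 2], "roll": 0}, {"translation": [0, 0, 1], "roll": 0}, {"translation": [0, 0, 0], "roll": 0}, {"translation": [0, 0, 0], "roll": 0}])

```text
time: 19.05
tool_pos: [0.4839, 0.1338, 0.0789]
tool_rot: [3.14, 0.001, 2.142]
contact_force: [0.5, -0.4, -1.1]
opening: 0.0354
grip_force: 14.3
```

```bash
python3 d.py
```

```text
t 19.05 box mm [-44.8895   0.342 ] 78.92810103378137 yaw [3.1403 0.0006 2.1418] F [ 0.4714 -0.4    -1.1171] 0.035381430945417416 14.331376736517996 [ 0.1171  0.4743  1.7816  0.0001  0.8842 -0.454 ]
```

Request:
step_arm(commands=[{"translation": [0, 0, 0.7], "roll": 0}, {"translation": [0, 0, 0.7], "roll": 0}, {"translation": [0, 0, 0], "roll": 0}, {"translation": [0, 0, 0], "roll": 0}])

```text
time: 19.38
tool_pos: [0.4842, 0.1339, 0.0778]
tool_rot: [3.139, 0.001, 2.142]
contact_force: [-0.2, -0.6, 6.2]
opening: 0.0351
grip_force: 15.0
```

Request:
step_arm(commands=[{"translation": [0, 0, -0.6], "roll": 0}, {"translation": [0, 0, 0], "roll": 0}, {"translation": [0, 0, 0], "roll": 0}, {"translation": [0, 0, 0], "roll": 0}, {"translation": [0, 0, -15], "roll": 0}, {"translation": [0, 0, -25], "roll": 0}, {"translation": [0, 0, -35], "roll": 0}, {"translation": [0, 0, -35], "roll": 0}, {"translation": [0, 0, -25], "roll": 0}, {"translation": [24, 1, 0], "roll": 0}, {"translation": [27, 1, 0], "roll": 0}, {"translation": [27, 1, 0], "roll": 0}, {"translation": [27, 1, 0], "roll": 0}, {"translation": [27, 1, 0], "roll": 0}, {"translation": [27, 1, 0], "roll": 0}, {"translation": [27, 1, 0], "roll": 0}, {"translation": [27, 1, 0], "roll": 0}, {"translation": [27, 2, 0], "roll": 0}, {"translation": [2, 0, 0], "roll": 0}, {"translation": [0, 0, 0], "roll": 0}], fingers=0.65)

```text
time: 21.05
tool_pos: [0.3601, 0.3436, 0.2121]
tool_rot: [-3.141, 0.0, 2.145]
contact_force: [0.8, 0.1, -0.2]
opening: 0.0597
grip_force: 0.0
```

```bash
python3 d.py
```

```text
t 21.05 box mm [198.4627  -8.8865] 212.14178237930247 yaw [-3.141   0.0001  2.1446] F [ 0.8346  0.1472 -0.2017] 0.059650115897378134 0.0 [ 0.6078  0.3054  1.6201 -0.0001  1.2167  0.034 ]
```

Request:
step_arm(commands=[{"translation": [-1, 0, 25], "roll": 0}, {"translation": [0, 0, 30], "roll": 0}, {"translation": [0, 0, 30], "roll": 0}, {"translation": [0, 0, 25], "roll": 0}, {"translation": [0, 0, 20], "roll": 0}, {"translation": [0, 0, 10.5], "roll": 0}, {"translation": [0, 0, 0], "roll": 0}, {"translation": [0, 0, 0], "roll": 0}])

```text
time: 21.72
tool_pos: [0.3619, 0.341, 0.0717]
tool_rot: [-3.14, 0.0, 2.141]
contact_force: [0.7, 0.4, 0.6]
opening: 0.0598
grip_force: 0.0
```

Request:
step_arm(commands=[{"translation": [0, 0, 0], "roll": 0}, {"translation": [0, 0, 0], "roll": 0}, {"translation": [0, 0, 0], "roll": 0}, {"translation": [0, 0, 0], "roll": 0}, {"translation": [0, 0, 0], "roll": 0}, {"translation": [0, 0, 0], "roll": 0}], fingers=0)

```text
time: 22.22
tool_pos: [0.3619, 0.3423, 0.0725]
tool_rot: [3.14, -0.0, 2.142]
contact_force: [0.6, 1.0, 3.4]
opening: 0.0351
grip_force: 14.7
```

```bash
python3 d.py
```

```text
t 22.2167 box mm [196.4141  -9.7159] 72.4939148961958 yaw [ 3.14   -0.0001  2.1419] F [0.6036 1.0442 3.4336] 0.03512066518058319 14.67087092998554 [0.6035 0.4785 1.7983 0.0001 0.8632 0.0324]
```

Request:
step_arm(commands=[{"translation": [0, 0, -8], "roll": 0}, {"translation": [0, 0, -22], "roll": 0}, {"translation": [0, 0, -30], "roll": 0}, {"translation": [0, 0, -35], "roll": 0}, {"translation": [0, 0, -35], "roll": 0}, {"translation": [0, 0, -20], "roll": 0}, {"translation": [-11, -2, 0], "roll": 0}, {"translation": [-25, -2, 0], "roll": 0}, {"translation": [-30, -2, 0], "roll": 0}, {"translation": [-30, -2, 0], "roll": 0}, {"translation": [-25, -2, 0], "roll": 0}, {"translation": [-20, 0, 0], "roll": 0}, {"translation": [-10, 0, 0], "roll": 0}, {"translation": [0, 0, 0], "roll": 0}, {"translation": [0, 0, 0], "roll": 0}])

```text
time: 23.47
tool_pos: [0.4343, 0.2094, 0.2215]
tool_rot: [-3.141, -0.001, 2.141]
contact_force: [0.0, 0.3, -1.6]
opening: 0.0351
grip_force: 14.3
```

```bash
python3 d.py
```

```text
t 23.4667 box mm [45.5072  1.196 ] 221.45988116534457 yaw [-3.1405 -0.0009  2.1406] F [ 0.0057  0.2712 -1.6284] 0.03506847761317406 14.304335047054337 [ 0.2899  0.269   1.6445  0.0006  1.2294 -0.2802]
```

Request:
step_arm(commands=[{"translation": [0, 0, 10], "roll": 0}, {"translation": [0, 0, 20], "roll": 0}, {"translation": [0, 0, 25], "roll": 0}, {"translation": [0, 0, 25], "roll": 0}, {"translation": [0, 0, 22], "roll": 0}, {"translation": [0, 0, 17], "roll": 0}, {"translation": [0, 0, 10], "roll": 0}, {"translation": [0, 0, 7], "roll": 0}, {"translation": [0, 0, 4], "roll": 0}, {"translation": [0, 0, 2], "roll": 0}, {"translation": [0, 0, 0.7], "roll": 0}, {"translation": [0, 0, 0.7], "roll": 0}, {"translation": [0, 0, 0], "roll": 0}, {"translation": [0, 0, 0], "roll": 0}])

```text
time: 24.63
tool_pos: [0.435, 0.2096, 0.079]
tool_rot: [3.141, 0.0, 2.142]
contact_force: [0.6, 0.5, -1.1]
opening: 0.0351
grip_force: 14.3
```

Request:
step_arm(commands=[{"translation": [0, 0, 0.6], "roll": 0}, {"translation": [0, 0, 0.6], "roll": 0}, {"translation": [0, 0, 0], "roll": 0}, {"translation": [0, 0, 0], "roll": 0}])

```text
time: 24.97
tool_pos: [0.4353, 0.2099, 0.0783]
tool_rot: [3.14, 0.0, 2.142]
contact_force: [-1.0, 0.4, 7.1]
opening: 0.0349
grip_force: 15.3
```

Request:
step_arm(commands=[{"translation": [0, 0, -0.6], "roll": 0}, {"translation": [0, 0, 0], "roll": 0}, {"translation": [0, 0, 0], "roll": 0}, {"translation": [0, 0, 0], "roll": 0}, {"translation": [0, 0, -15], "roll": 0}, {"translation": [0, 0, -25], "roll": 0}, {"translation": [0, 0, -35], "roll": 0}, {"translation": [0, 0, -35], "roll": 0}, {"translation": [0, 0, -35], "roll": 0}, {"translation": [30, 0, 0], "roll": 0}, {"translation": [30, 0, 0], "roll": 0}, {"translation": [30, 0, 0], "roll": 0}, {"translation": [30, 0, 0], "roll": 0}, {"translation": [30, 0, 0], "roll": 0}, {"translation": [30, 0, 0], "roll": 0}, {"translation": [30, 0, 0], "roll": 0}, {"translation": [0, 0, 0], "roll": 0}, {"translation": [0, 0, 0], "roll": 0}], fingers=0.65)

```text
time: 26.47
tool_pos: [0.3203, 0.3869, 0.2226]
tool_rot: [-3.141, 0.0, 2.145]
contact_force: [0.1, -0.7, -0.3]
opening: 0.0598
grip_force: 0.0
```

```bash
python3 d.py; python3 -c "
from d import *
a=snap('side','d_side.png');b=snap('top','d_top.png')
for c in ('side','top'):
    for n in('cover','handle','bottle_a'):
        for r in search_frame(c,n):print(c,n,tobox(r['at']),r['at'],r['confidence'])
A=cv2.resize(a[210:360,225:405],None,fx=4,fy=4,interpolation=cv2.INTER_CUBIC);B=cv2.resize(b[160:310,275:455],None,fx=4,fy=4,interpolation=cv2.INTER_CUBIC)
cv2.imwrite('pics/d_sc.png',A[:,:,::-1]);cv2.imwrite('pics/d_tc.png',B[:,:,::-1])"
```

```text
t 26.4667 box mm [256.4127   1.1747] 222.60188962028522 yaw [-3.1411  0.0003  2.1448] F [ 0.1349 -0.7115 -0.2501] 0.05984286606556619 0.0 [ 0.7267  0.3044  1.591  -0.0002  1.2467  0.1527]
side cover [  -6.4643 -154.0346] [0.593, 0.2496, 0.0046] 0.92
side cover [ 42.1127 -40.833 ] [0.4715, 0.2293, 0.0661] 0.56
side cover [-31.4279  -4.8925] [0.481, 0.148, 0.0673] 0.2
side handle [  -1.2552 -153.6959] [0.5899, 0.2538, 0.0072] 0.59
side bottle_a [ 228.6205 -221.9419] [0.5231, 0.4841, 0.0567] 0.95
side bottle_a [-28.4768  -7.1443] [0.4813, 0.1517, 0.0636] 0.61
side bottle_a [47.1957  0.9458] [0.4336, 0.211, 0.0953] 0.49
side bottle_a [ 329.1757 -176.5888] [0.4306, 0.5442, 0.0396] 0.32
side bottle_a [ 41.6612 -38.7603] [0.47, 0.2278, 0.0652] 0.27
top cover [ -14.2866 -155.6663] [0.5986, 0.2439, 0.0036] 0.63
top cover [ 305.5133 -270.6128] [0.5225, 0.5751, 0.0395] 0.48
top handle [ -20.067  -155.0439] [0.6012, 0.2387, 0.0084] 0.91
top bottle_a [-37.1495  -1.2178] [0.481, 0.1412, 0.0636] 0.95
top bottle_a [ 212.4098 -208.3219] [0.5204, 0.4631, 0.0609] 0.72
top bottle_a [46.693 -3.723] [0.4378, 0.2131, 0.0665] 0.65
top bottle_a [ 327.6865 -178.7225] [0.4332, 0.5441, 0.0122] 0.5
```

View pics/d_sc.png

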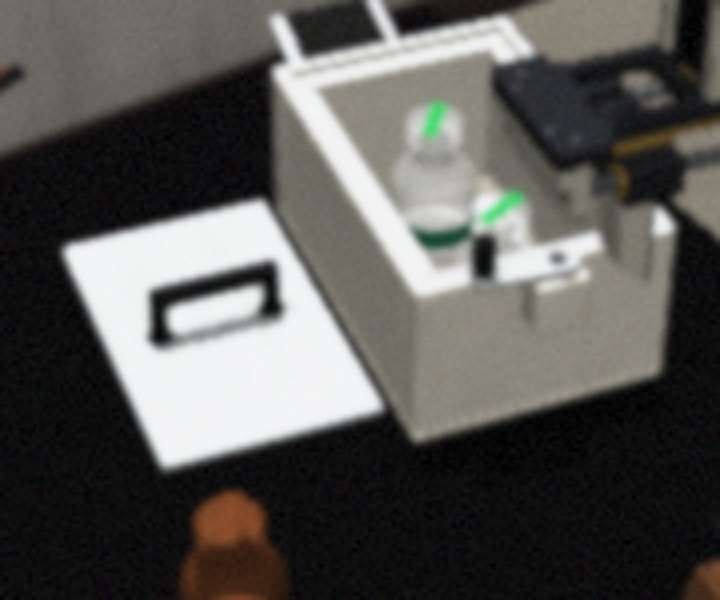

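View pics/d_tc.png

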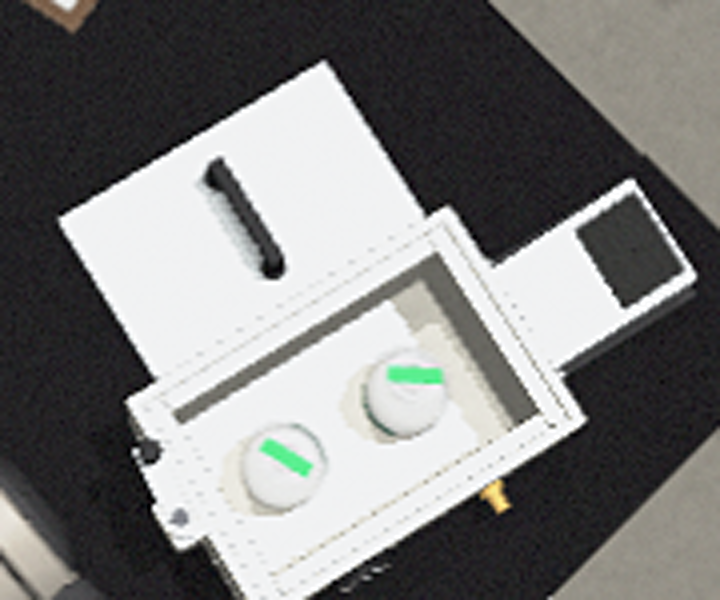

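Both bottles stand in the box (side crop (435,180), (500,220)). The cover has been knocked toward the box (handle at side crop (215,300), top crop (245,219)), so I measure its pose from its corners.

```bash
cat > cov.py <<'E'
from d import *
from scipy.optimize import least_squares
f=lambda L,o:(np.array(L,float)+.5)/4-.5+o
US=f([(65,247),(265,200),(382,408),(163,467)],[225,210])
UT=f([(60,218),(324,61)],[275,160]);UH=f([(216,165),(273,272)],[275,160])
# cover-frame corners: top (z=6): -y-x.. ; in box-like axes
CS=np.array([[-103,-66,6],[-103,66,6],[103,66,6],[103,-66,6]])/1e3
CT=np.array([[103,-66,6],[-103,-66,6]])/1e3;CH=np.array([[0,-35,42],[0,35,42]])/1e3
def tw(p,Q):
    c,s=np.cos(p[2]),np.sin(p[2]);return Q@np.array([[c,s,0],[-s,c,0],[0,0,1]])+[p[0],p[1],0]
F=lambda p:np.r_[(px('side',tw(p,CS))-US).ravel(),(px('top',tw(p,CT))-UT).ravel(),(px('top',tw(p,CH))-UH).ravel()]
r=least_squares(F,[.61,.24,2.14],x_scale=[.1,.1,.1]);print(r.x,r.x[2]-Y,tobox(r.x),F(r.x).reshape(-1,2))
E
python3 cov.py
```

```text
[0.5948 0.2377 2.1319] -0.00979311725962173 [ -17.4769 -149.0834] [[ 0.0408  0.2398]
 [ 0.3599  0.4248]
 [ 0.7078  0.3905]
 [-0.1162  0.0722]
 [-0.81    0.4306]
 [ 0.5577  0.6643]
 [ 0.4355  0.7017]
 [ 0.3972 -2.9528]]
```

Request:
step_arm(commands=[{"translation": [-27, 15, 0], "roll": 0}, {"translation": [-27, 15, 0], "roll": 0}, {"translation": [-27, 15, 0], "roll": 0}, {"translation": [-27, 15, 0], "roll": 0}, {"translation": [-27, 15, 0], "roll": 0}, {"translation": [-27, 15, 0], "roll": 0}, {"translation": [-27, 15, 0], "roll": 0}, {"translation": [-27, 15, 0], "roll": 0}, {"translation": [-27, 15, 0], "roll": 0}, {"translation": [-27, 15, 0], "roll": 0}, {"translation": [-4, 0, 0], "roll": 0.12}, {"translation": [0, 0, 0], "roll": 0.12}, {"translation": [0, 0, 0], "roll": 0.12}, {"translation": [0, 0, 0], "roll": 0.12}, {"translation": [0, 0, 0], "roll": 0.12}, {"translation": [0, 0, 0], "roll": 0.12}, {"translation": [0, 0, 0], "roll": 0.12}, {"translation": [0, 0, 0], "roll": 0.12}, {"translation": [0, 0, 0], "roll": 0.12}, {"translation": [0, 0, 0], "roll": 0.12}], fingers=0.4)

```text
time: 28.53
tool_pos: [0.5957, 0.2362, 0.2228]
tool_rot: [-3.141, 0.0, 0.935]
contact_force: [-0.0, -0.3, -0.3]
opening: 0.0366
grip_force: 0.0
```

Request:
step_arm(commands=[{"translation": [0, 0, 0], "roll": 0.12}, {"translation": [0, 0, 0], "roll": 0.12}, {"translation": [0, 0, 0], "roll": 0.12}, {"translation": [0, 0, 0], "roll": 0.02}, {"translation": [0, 0, 0], "roll": 0}, {"translation": [0, 0, 0], "roll": 0}])

```text
time: 29.03
tool_pos: [0.5956, 0.2365, 0.2229]
tool_rot: [-3.141, -0.0, 0.565]
contact_force: [-0.6, 0.2, -0.6]
opening: 0.0368
grip_force: 0.0
```

```bash
python3 d.py
```

```text
t 29.0333 box mm [ -18.896  -149.1578] 222.911991980777 yaw [-3.1415 -0.      0.5647] F [-0.6285  0.1627 -0.5813] 0.036773046985047936 0.0 [0.2584 0.5626 1.1782 0.0001 1.4007 1.2645]
```

Request:
step_arm(commands=[{"translation": [0, -1.4, 20], "roll": 0}, {"translation": [0, 0, 30], "roll": 0}, {"translation": [0, 0, 35], "roll": 0}, {"translation": [0, 0, 35], "roll": 0}, {"translation": [0, 0, 30], "roll": 0}, {"translation": [0, 0, 20], "roll": 0}, {"translation": [0, 0, 15], "roll": 0}, {"translation": [0, 0, 10], "roll": 0}, {"translation": [0, 0, 7.5], "roll": 0}, {"translation": [0, 0, 0], "roll": 0}, {"translation": [0, 0, 0], "roll": 0}])

```text
time: 29.95
tool_pos: [0.5952, 0.238, 0.0209]
tool_rot: [3.141, -0.001, 0.562]
contact_force: [0.1, -0.1, 0.7]
opening: 0.0367
grip_force: 0.0
```

Request:
step_arm(commands=[{"translation": [0, 0, 0], "roll": 0}, {"translation": [0, 0, 0], "roll": 0}, {"translation": [0, 0, 0], "roll": 0}, {"translation": [0, 0, 0], "roll": 0}, {"translation": [0, 0, 0], "roll": 0}, {"translation": [0, 0, 0], "roll": 0}], fingers=0, grip_force=35)

```text
time: 30.45
tool_pos: [0.5953, 0.2378, 0.0212]
tool_rot: [3.141, -0.001, 0.562]
contact_force: [0.2, -2.1, 4.0]
opening: 0.0117
grip_force: 35.0
```

```bash
python3 d.py
```

```text
t 30.45 box mm [ -17.6151 -149.6449] 21.16057445154387 yaw [ 3.1409 -0.0012  0.562 ] F [ 0.165  -2.1211  4.0001] 0.011699836240598786 34.997509717941284 [ 0.2608  0.7577  1.4085 -0.0004  0.974   1.2697]
```

Request:
step_arm(commands=[{"translation": [1, 0, -3], "roll": 0}, {"translation": [2, 0, -6], "roll": 0}, {"translation": [2, 0, -10], "roll": -0.01}, {"translation": [0, 0, -15], "roll": 0}, {"translation": [0, 0, -20], "roll": 0}, {"translation": [0, 0, -22], "roll": 0}, {"translation": [0, 0, -22], "roll": 0}, {"translation": [0, 0, -22], "roll": 0}, {"translation": [0, 0, -20], "roll": 0}, {"translation": [0, 0, -15], "roll": 0}, {"translation": [0, 0, -8], "roll": 0}, {"translation": [0, 0, 0], "roll": 0}])

```text
time: 31.45
tool_pos: [0.5999, 0.241, 0.186]
tool_rot: [3.14, -0.004, 0.572]
contact_force: [-0.2, 0.7, -2.3]
opening: 0.0115
grip_force: 35.0
```

Request:
step_arm(commands=[{"translation": [-10, -2, 0], "roll": 0}, {"translation": [-15, -3, 0], "roll": 0}, {"translation": [-20, -3, 0], "roll": 0}, {"translation": [-20, -3, 0], "roll": 0}, {"translation": [-20, -2, 0], "roll": 0}, {"translation": [-20, -2, 0], "roll": 0}, {"translation": [-20, -2, 0], "roll": 0}, {"translation": [-15, -0.6, 0], "roll": 0}, {"translation": [-10, 0, 0], "roll": 0}, {"translation": [-4, 0, 0], "roll": 0}, {"translation": [0, 0, 0], "roll": 0}, {"translation": [0, 0, 0], "roll": 0}])

```text
time: 32.45
tool_pos: [0.4603, 0.1722, 0.1832]
tool_rot: [-3.141, -0.0, 0.572]
contact_force: [-0.4, -0.2, -2.5]
opening: 0.012
grip_force: 35.0
```

```bash
python3 d.py; python3 -c "
from d import *
a=snap('side')
A=cv2.resize(a[140:340,240:440],None,fx=3,fy=3,interpolation=cv2.INTER_CUBIC)
cv2.imwrite('pics/e.png',A[:,:,::-1])"
```

```text
t 32.45 box mm [ 0.098 -0.55 ] 183.18218421239385 yaw [-3.1414 -0.0001  0.5717] F [-0.3634 -0.2382 -2.5356] 0.011999762392582748 34.99058425426483 [0.2017 0.3227 1.6818 0.0002 1.137  1.2008]
```

View pics/e.png

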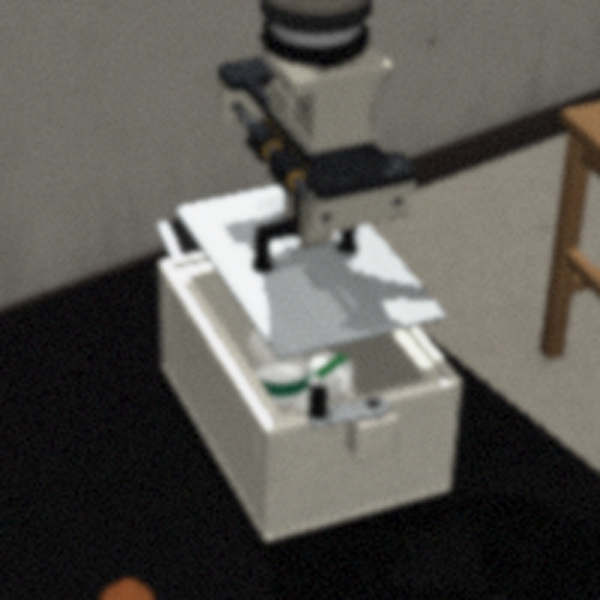

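The cover hangs level over the box (near corners at crop (272,354), (445,316), far-left (178,207)). I check its offset.

```bash
python3 -c "
from d import *
f=lambda L,o:(np.array(L,float)+.5)/3-.5+o
for z in(.165,.168):
    for q,e in zip(w('side',f([(272,354),(446,317),(178,207)],[240,140]),z),[(103,-66),(103,66),(-103,-66)]):print(z,tobox(q)-e)
for q,e in zip(w('side',f([(268,432),(462,376),(162,260)],[240,140]),.110),[(115,-78),(115,78),(-115,-78)]):print('box',tobox(q)-e)
"
```

```text
0.165 [-6.4804 -2.0984]
0.165 [-0.9304  0.0356]
0.165 [-2.8814  2.2224]
0.168 [-2.908  -3.6516]
0.168 [ 2.6196 -2.0603]
0.168 [1.5101 0.6518]
box [-1.2018  0.6463]
box [-7.7098  3.4786]
box [-1.6332  3.5274]
```

Request:
step_arm(commands=[{"translation": [0, 0.5, 5], "roll": 0}, {"translation": [0, 0, 9], "roll": 0}, {"translation": [0, 0, 9], "roll": 0}, {"translation": [0, 0, 9], "roll": 0}, {"translation": [0, 0, 6], "roll": 0}, {"translation": [0, 0, 4], "roll": 0}, {"translation": [0, 0, 3], "roll": 0}, {"translation": [0, 0, 3], "roll": 0}, {"translation": [0, 0, 2], "roll": 0}, {"translation": [0, 0, 2], "roll": 0}, {"translation": [0, 0, 2], "roll": 0}, {"translation": [0, 0, 1], "roll": 0}, {"translation": [0, 0, 1], "roll": 0}, {"translation": [0, 0, 0], "roll": 0}, {"translation": [0, 0, 0], "roll": 0}])

```text
time: 33.75
tool_pos: [0.4603, 0.1716, 0.1275]
tool_rot: [-3.142, -0.0, 0.572]
contact_force: [0.7, 0.2, -3.2]
opening: 0.0115
grip_force: 35.0
```

```bash
python3 d.py
```

```text
t 33.75 box mm [-0.3483 -0.2399] 127.48666980803385 yaw [-3.1416 -0.0002  0.5718] F [ 0.7356  0.2441 -3.243 ] 0.011500686306285667 34.9906450510025 [0.2007 0.3893 1.7572 0.0001 0.995  1.1997]
```

Request:
step_arm(commands=[{"translation": [0, 0, 1], "roll": 0}, {"translation": [0, 0, 1], "roll": 0}, {"translation": [0, 0, 0.6], "roll": 0}, {"translation": [0, 0, 0.5], "roll": 0}, {"translation": [0, 0, 0], "roll": 0}, {"translation": [0, 0, 0], "roll": 0}])

```text
time: 34.25
tool_pos: [0.4603, 0.1716, 0.1251]
tool_rot: [3.141, -0.001, 0.572]
contact_force: [-3.1, -0.3, 4.5]
opening: 0.0115
grip_force: 35.0
```

Request:
step_arm(commands=[{"translation": [0, 0, 0], "roll": 0}, {"translation": [0, 0, 0], "roll": 0}, {"translation": [0, 0, 0], "roll": 0}, {"translation": [0, 0, -10], "roll": 0}, {"translation": [0, 0, -20], "roll": 0}, {"translation": [0, 0, -30], "roll": 0}, {"translation": [0, 0, -30], "roll": 0}, {"translation": [0, 0, 0], "roll": -0.12}, {"translation": [0, 0, 0], "roll": -0.12}, {"translation": [0, 0, 0], "roll": -0.12}, {"translation": [0, 0, 0], "roll": -0.12}, {"translation": [0, 0, 0], "roll": -0.12}, {"translation": [0, 0, 0], "roll": -0.12}, {"translation": [0, 0, 0], "roll": -0.12}, {"translation": [0, 0, 0], "roll": -0.12}, {"translation": [0, 0, 0], "roll": -0.12}, {"translation": [0, 0, 0], "roll": -0.12}, {"translation": [0, 0, 0], "roll": -0.12}, {"translation": [0, 0, 0], "roll": -0.12}, {"translation": [0, 0, 0], "roll": -0.12}], fingers=0.4, grip_force=8)

```text
time: 35.92
tool_pos: [0.4603, 0.1717, 0.2143]
tool_rot: [3.141, 0.0, 2.138]
contact_force: [-0.6, -0.1, -0.1]
opening: 0.0367
grip_force: 0.0
```

Request:
step_arm(commands=[{"translation": [0, 0, 0], "roll": -0.01}, {"translation": [25, 8.5, 0], "roll": 0}, {"translation": [25, 8.5, 0], "roll": 0}, {"translation": [26, 8.5, 0], "roll": 0}, {"translation": [26, 8.5, 0], "roll": 0}, {"translation": [25, 8.5, 0], "roll": 0}, {"translation": [0, 0, 0], "roll": 0}, {"translation": [0, 0, 0], "roll": 0}])

```text
time: 36.58
tool_pos: [0.427, 0.3023, 0.2141]
tool_rot: [-3.141, 0.0, 2.142]
contact_force: [0.0, -0.1, -0.0]
opening: 0.0367
grip_force: 0.0
```

```bash
python3 d.py; python3 -c "
from d import *
a=snap('side','f_side.png');b=snap('top','f_top.png')
A=cv2.resize(a[210:320,280:405],None,fx=4,fy=4,interpolation=cv2.INTER_CUBIC)
cv2.imwrite('pics/f.png',A[:,:,::-1])"
```

```text
t 36.5833 box mm [127.6024 -42.7967] 214.10909188058983 yaw [-3.1414  0.0001  2.1417] F [ 0.0491 -0.1352 -0.0084] 0.03672930513277233 0.0 [ 0.4696  0.3493  1.5496 -0.0002  1.2429 -0.1013]
```

View pics/f.png

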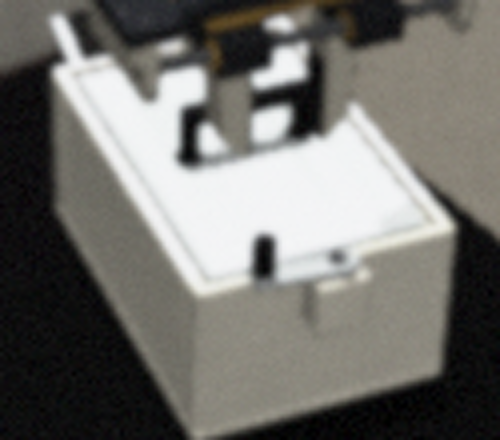

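```bash
python3 -c "
from d import *
print([tobox(q) for q in w('side',(np.array([(264,240)])+.5)/4-.5+[280,210],.141)])"
```

```text
[array([117.939 , -41.5585])]
```

Request:
step_arm(commands=[{"translation": [-7.5, -0.8, 20], "roll": 0}, {"translation": [0, 0, 25], "roll": 0}, {"translation": [0, 0, 25], "roll": 0}, {"translation": [0, 0, 20], "roll": 0}, {"translation": [0, 0, 0], "roll": 0}, {"translation": [0, 0, 0], "roll": 0}])

```text
time: 37.18
tool_pos: [0.4308, 0.2936, 0.124]
tool_rot: [-3.14, -0.0, 2.14]
contact_force: [0.9, -0.5, 0.2]
opening: 0.0367
grip_force: 0.0
```

Request:
step_arm(commands=[{"translation": [0, 0, 0], "roll": 0}, {"translation": [0, 0, 0], "roll": 0}, {"translation": [0, 0, 0], "roll": 0}, {"translation": [0, 0, 0], "roll": 0}, {"translation": [0, 0, 0], "roll": 0}, {"translation": [0, 0, 0], "roll": 0}], fingers=0, grip_force=8)

```text
time: 37.68
tool_pos: [0.4316, 0.2951, 0.1253]
tool_rot: [3.139, 0.0, 2.142]
contact_force: [0.9, 1.2, 3.2]
opening: 0.0135
grip_force: 8.0
```

```bash
python3 d.py
```

```text
t 37.6833 box mm [119.0626 -42.863 ] 125.27221138068128 yaw [3.1388 0.0003 2.1419] F [0.8718 1.1571 3.1948] 0.01349444681433706 8.002850487828255 [ 0.4531  0.4417  1.6762  0.      1.0209 -0.1179]
```

Request:
step_arm(commands=[{"translation": [-6.2, -1.5, 0], "roll": 0}, {"translation": [-6, -2.2, 0], "roll": 0}, {"translation": [-5.5, -3, 0], "roll": 0}, {"translation": [-5, -3.7, 0], "roll": 0}, {"translation": [-4.4, -4.5, 0], "roll": 0}, {"translation": [-3.7, -5.1, 0], "roll": 0}, {"translation": [-2.9, -5.6, 0], "roll": 0}, {"translation": [-2, -6, 0], "roll": 0}, {"translation": [-1.1, -6.2, 0], "roll": 0}, {"translation": [-0.2, -4.2, 0], "roll": 0}, {"translation": [0, -2, 0], "roll": 0}, {"translation": [0, 0, 0], "roll": 0}, {"translation": [0, 0, 0], "roll": 0}])

```text
time: 38.77
tool_pos: [0.4171, 0.2399, 0.1254]
tool_rot: [3.134, 0.003, 2.142]
contact_force: [10.1, 0.5, -0.6]
opening: 0.0136
grip_force: 8.0
```

```bash
python3 d.py
```

```text
t 38.7667 box mm [80.47   -0.7872] 125.37448575705665 yaw [3.1344 0.0026 2.1416] F [10.0981  0.4858 -0.5653] 0.013644129625812218 8.001786544919014 [ 0.3633  0.3723  1.7924 -0.0013  0.9693 -0.2068]
```

Request:
step_arm(commands=[{"translation": [0, 0, 0], "roll": 0}, {"translation": [0, 0, 0], "roll": 0}, {"translation": [0, 0, 0], "roll": 0}, {"translation": [0, 0, -15], "roll": 0}, {"translation": [0, 0, -35], "roll": 0}, {"translation": [0, 0, -35], "roll": 0}, {"translation": [-20, 0, 0], "roll": 0}, {"translation": [-30, 0, 0], "roll": 0}, {"translation": [-30, 0, 0], "roll": 0}, {"translation": [-30, 0, 0], "roll": 0}, {"translation": [-30, 0, 0], "roll": 0}, {"translation": [-30, 0, 0], "roll": 0}, {"translation": [-30, 0, 0], "roll": 0}, {"translation": [-30, 0, 0], "roll": 0}, {"translation": [-30, 0, 0], "roll": 0}, {"translation": [-28, 0, 0], "roll": 0}, {"translation": [0, 0, 0], "roll": 0}, {"translation": [0, 0, 0], "roll": 0}], fingers=0.35)

```text
time: 40.27
tool_pos: [0.569, -0.0035, 0.2084]
tool_rot: [-3.14, -0.002, 2.14]
contact_force: [-1.1, 0.6, 0.6]
opening: 0.0322
grip_force: 0.0
```

```bash
python3 d.py; python3 -c "
from d import *
a=snap('side','g_side.png');b=snap('top','g_top.png')
A=cv2.resize(a[205:315,270:405],None,fx=3,fy=3,interpolation=cv2.INTER_CUBIC);B=cv2.resize(b[205:315,305:440],None,fx=3,fy=3,interpolation=cv2.INTER_CUBIC)
cv2.imwrite('pics/g.png',np.hstack([A,B])[:,:,::-1])"
```

```text
t 40.2667 box mm [-206.4726    2.9454] 208.3603266076152 yaw [-3.1399 -0.0018  2.1396] F [-1.1335  0.5688  0.6148] 0.03221832313574602 0.0 [-0.141   0.4385  1.4271  0.0003  1.2784 -0.7099]
```

View pics/g.png

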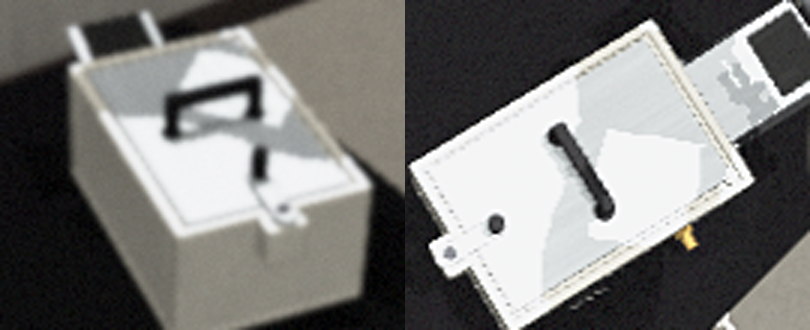

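The cover is flat in its frame and the tab is back over it (post at (260,160) in the left half and (495,223) in the right). Now the treadle.

Request:
step_arm(commands=[{"translation": [-1, 2.5, 25], "roll": 0}, {"translation": [0, 0, 30], "roll": 0}, {"translation": [0, 0, 30], "roll": 0}, {"translation": [0, 0, 30], "roll": 0}, {"translation": [0, 0, 18], "roll": 0}, {"translation": [0, 0, 0], "roll": 0}, {"translation": [0, 0, 3], "roll": 0}, {"translation": [0, 0, 3], "roll": 0}, {"translation": [0, 0, 3], "roll": 0}, {"translation": [0, 0, 3], "roll": 0}, {"translation": [0, 0, 3], "roll": 0}, {"translation": [0, 0, 3], "roll": 0}, {"translation": [0, 0, 3], "roll": 0}, {"translation": [0, 0, 3], "roll": 0}, {"translation": [0, 0, 3], "roll": 0}, {"translation": [0, 0, 3], "roll": 0}], fingers=0)

```text
time: 41.7
tool_pos: [0.5734, -0.0027, 0.0471]
tool_rot: [3.139, 0.003, 2.142]
contact_force: [1.3, -3.1, 7.4]
opening: 0.0006
grip_force: 3.1
```

```bash
python3 d.py
```

```text
t 41.7 box mm [-208.1676   -1.2051] 47.073737248634146 yaw [3.1393 0.0027 2.1417] F [ 1.3206 -3.0615  7.3637] 0.0005963953816883917 3.129922019143123 [-0.138   0.6228  1.6059 -0.0007  0.9094 -0.7085]
```

Request:
step_arm(commands=[{"translation": [0, 0, 3], "roll": 0}, {"translation": [0, 0, 3], "roll": 0}, {"translation": [0, 0, 2], "roll": 0}, {"translation": [0, 0, 2], "roll": 0}, {"translation": [0, 0, 0], "roll": 0}])

```text
time: 42.12
tool_pos: [0.5741, -0.0034, 0.0384]
tool_rot: [3.139, 0.004, 2.142]
contact_force: [-0.3, -5.3, 13.2]
opening: 0.0003
grip_force: 6.6
```

Request:
step_arm(commands=[{"translation": [0, 0, 1.5], "roll": 0}, {"translation": [0, 0, 1], "roll": 0}, {"translation": [0, 0, 0], "roll": 0}])

```text
time: 42.37
tool_pos: [0.5742, -0.0035, 0.0378]
tool_rot: [3.138, 0.005, 2.142]
contact_force: [-5.7, -5.2, 27.0]
opening: 0.0004
grip_force: 14.1
```

At the stop: 27 N with no further travel. I hold about a second, then let it up.

Request:
step_arm(commands=[{"translation": [0, 0, 0], "roll": 0}, {"translation": [0, 0, 0], "roll": 0}, {"translation": [0, 0, 0], "roll": 0}, {"translation": [0, 0, 0], "roll": 0}, {"translation": [0, 0, 0], "roll": 0}, {"translation": [0, 0, 0], "roll": 0}, {"translation": [0, 0, 0], "roll": 0}, {"translation": [0, 0, 0], "roll": 0}, {"translation": [0, 0, 0], "roll": 0}, {"translation": [0, 0, 0], "roll": 0}, {"translation": [0, 0, 0], "roll": 0}])

```text
time: 43.28
tool_pos: [0.5742, -0.0035, 0.0378]
tool_rot: [3.138, 0.005, 2.142]
contact_force: [-4.7, -4.1, 28.4]
opening: 0.0004
grip_force: 14.1
```

Request:
step_arm(commands=[{"translation": [0, 0, -5], "roll": 0}, {"translation": [0, 0, -10], "roll": 0}, {"translation": [0, 0, -10], "roll": 0}, {"translation": [0, 0, -20], "roll": 0}, {"translation": [0, 0, -30], "roll": 0}, {"translation": [0, 0, -35], "roll": 0}, {"translation": [0, 0, -35], "roll": 0}, {"translation": [0, 0, -30], "roll": 0}, {"translation": [0, 25, 0], "roll": 0}, {"translation": [0, 30, 0], "roll": 0}, {"translation": [0, 30, 0], "roll": 0}, {"translation": [0, 0, 0], "roll": 0}, {"translation": [0, 0, 0], "roll": 0}, {"translation": [0, 0, 0], "roll": 0}])

```text
time: 44.45
tool_pos: [0.6427, 0.0438, 0.2079]
tool_rot: [-3.139, -0.001, 2.142]
contact_force: [-0.3, -0.2, -0.6]
opening: 0.0009
grip_force: 0.0
```

```bash
python3 d.py; python3 -c "
from d import *
a=snap('side');b=snap('top')
A=cv2.resize(a[190:490,230:410],None,fx=2,fy=2,interpolation=cv2.INTER_CUBIC);B=cv2.resize(b[190:340,255:455],None,fx=2,fy=2,interpolation=cv2.INTER_CUBIC)
B=cv2.copyMakeBorder(B,0,A.shape[0]-B.shape[0],0,0,cv2.BORDER_CONSTANT)
cv2.imwrite('pics/z.png',np.hstack([A,B])[:,:,::-1])"
```

```text
t 44.45 box mm [-206.4559  -84.6713] 207.89371299529296 yaw [-3.1395 -0.0012  2.1421] F [-0.3073 -0.1794 -0.6253] 0.0008508769204596399 0.0 [-0.0506  0.58    1.1889 -0.0002  1.375  -0.6219]
```

View pics/z.png

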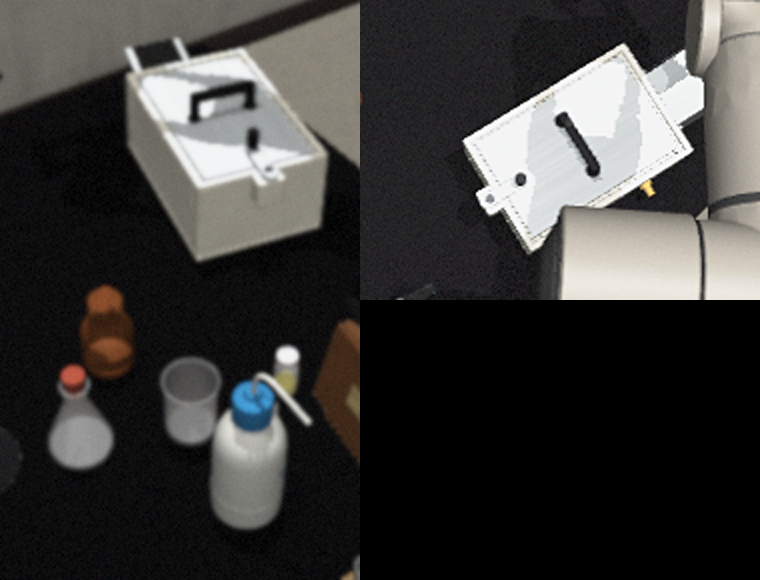

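The cover is home with the tab over it (post at (253,138)), and the treadle is back up at (160,52). The flask and beaker stand untouched, so I hand in.

```bash
python3 -c "
from cell import *
print(hand_in())"
```

```text
the job is handed in; nothing more can be done
None
```

Job handed in at about 44 s: both clear bottles stand in the closed box, the cover is home with the tab over it, and the treadle was held at its stop for about a second and sprang back; the third bottle wasn't on the bench, and no verdict was returned.

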